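Release the spring catch and slide the display shelf home

ROBOT

A 6-joint arm with a two-finger parallel gripper is mounted at the origin on the work surface. World frame = base frame: x ahead of the robot, y to its left, z up, the work surface at z = 0. Lengths are in m, angles in rad, forces in N, time in s.
With the tool pointing down it reaches from about 0.3 to 0.875 m from the base axis. Payload 6.4 kg.
Tool frame: the origin (TCP) lies on the centre line of the jaws, within the pads' length; the fingertips stand 11 mm ahead of it and the grasp point (between the pads) lies 8 mm behind it; x points along the fingers, y is the direction in which the jaws open and shut, and the axes are right-handed (so a half turn about x gives the same grasp; the last joint's range is limited). The gripper opens to 85 mm and grips with 20 to 120 N. Pads are 22 mm wide; open, the fingers measure 114 mm over their backs; the gripper's body (76 mm by 85 mm) begins 54 mm behind the grasp point. The pads swing forward as they close: fully open they stand 13 mm farther back than shut.
Start: joints at [1.1, 0.181, 1.607, -0, 1.354, -0.206], TCP at [0.15, 0.555, 0.242] pointing down, gripper open.
Joint ranges: [-2.99, 2.99], [-0.89, 2.07], [0.3, 2.58], [-1.14, 4.28], [0, 2.63], [-3.12, 3.12]. Speed limits (rad/s): [2.57, 2.57, 3.01, 3.14, 3.14, 3.14].

INTERFACE

Orientations are given as a unit quaternion [w, x, y, z].
In Python, from bench import ctrl, camera, hand_in gives the robot as it stands. The module is installed in compiled form; this text tells all that it offers.
- The arm moves only by the tool drive_tool, never from a script. Its argument "increments" is a list of rows, each a list of 7 numbers: the shift along the tool's x, y, z in m, then the turn, a rotation vector about the tool's x, y, z in degrees, then the gripper's target within -1 to 1 (fully open at 1, half-way at 0, shut at -1). In form: [[dx, dy, dz, rx, ry, rz, claw], ...]. A call has 1 to 10 rows; each row shifts and turns the commanded pose from where the row before left it, along the tool's axes as they then stand; what a row does not reach is not made up. A row lasts 1/8 s, in which the tool goes at most 62.5 mm and 10.7 degrees, less where a joint would pass 70% of its speed; a pose out of reach is approached as far as the arm can. A call is refused whole if a number of a shift passes 0.0625 or a number of a turn 10.7, either way. A call with a gripper value outside its range is refused whole. The fingers move at their own pace and stop on an object; the grip force is fixed at half the most. Time passes only in rows, so rows that do not move let the fingers close. It gives the time, the measured TCP pose, the force and the opening at its end, in the units of the state.
- ctrl.get_obs(): the state, without advancing time (a new reading comes with each control period).
- camera(name): name is "scene" or "top" or "wrist"; returns a dict with "img" (480x640x3 uint8, red, green, blue), "depth" (480x640 float32, m along the optical axis (not along the pixel's ray), 0 where there is no reading), "fx", "fy", "cx", "cy" (pixels), "world_from_camera" (4x4, takes a point from camera to world coordinates); the wrist camera has in their place "hand_eye" (4x4, takes a point from camera to tool coordinates, whose origin is the TCP and whose axes are the tool frame's). Camera axes: x right, y down, z forward; pixel columns grow to the right and rows downward; lengths in m; the calibration is good to about 2 mm. The wrist camera is an equidistant fisheye: a pixel r from the principal point sees the ray r / f radians off the axis. A picture is of the moment at which its call begins: read the wrist's pose just before it.
- hand_in(): hands the job in, once; it reports no verdict.
The state is a dict: "time_s": time; "q": joint angles; "dq": joint speeds; "joint_efforts": joint torques, N m; "eef_pos": TCP position; "eef_rot": TCP orientation; "wrist_force": force on the tool from outside, world axes, zero at the start; "torque": the same for the moment, N m; "opening": opening from 0.0 (shut) to 1.0 (fully open).
Only numpy, scipy, OpenCV 4.12 (cv2) and the standard library are available. Lean on these libraries where they do the work, as an engineer would, in place of code of your own. Each camera call takes 0.05 s, during which the arm holds its last target.

TASK

The pull-out display shelf is locked out. Press its spring catch down with a fingertip and keep it held down while you push the shelf's steel bracket in past the catch's tooth, then push the shelf fully home, let the catch spring up again and take the hand away. The wares on the shelf must ride in standing, and nothing on the shelf or the bench is to be picked up or pushed about.

Things in the scene. Friction and masses are not known exactly. Their poses are not given: they have to be found in the camera images.
- unit: Fixed bench-top pull-out display unit: pale base board 300 x 300 mm, top 40 mm up, a black runner 68 mm high along each side; the spring catch is outside the right-hand (-y) runner. Origin: on the bench under the board's centre. x: the way the shelf slides in (away from the robot), y left, z up. Offsets below are mm in this frame; heights are above the bench.
- shelf (a joint): How far the shelf is slid in, m: 0 fully out, 0.100 fully home at its rear stop. The bracket meets the catch's tooth at 0.006 and is clear past the catch at 0.040. With the catch down it slides against about 3 N of friction. The shelf is a board 270 x 246 mm, top at height 70, nosing at the front edge to height 84; it cannot be lifted.
- bracket_face (a point): Point on the face to push (towards the robot) of the shelf's steel angle bracket: an upright plate 6 mm thick that stands out sideways over the right runner and the catch. Outside the runner it spans y -148 to -188, height 62 to 102; the point is at y -178, height 80. It goes with the shelf, from x -100 (out) to 0 (home).
- catch (a joint): How far the spring catch is pressed down, m: 0 up, 0.012 at its bottom stop. It takes about 5 N to start and 11 N fully down. The tooth overlaps the bracket plate by 6 mm: pressed 7 mm or more, the plate passes over it. Let go, it springs up unless the bracket lies over the tooth.
- catch_pad (a point): Point on top of the catch's steel thumb plate, where a finger presses: at x -125, y -180, height 58 when up; goes down with it. Plate x -151 to -59, y -150 to -192; housing below it to height 40, then free bench beyond. A fingertip on it, on the robot's side of the bracket, can hold it down and push the bracket as it slides along, and run on past the plate's end at that height.
- catch_tooth (a point): Centre of the top of the catch's tooth: a steel block 14 x 14 mm, 10 mm high on the plate, x = -88 to -74, with a back that slopes down to x = -60, on the inner edge of the plate only (y = -150 to -164). The plate's outer strip (y = -164 to -192) is flat from end to end, so that a finger passes beside the tooth.
- ring_mould: Fluted aluminium mould standing rim down on the shelf, 104 mm across, 48 high; origin under its centre.
- brioche_mould: Small fluted steel mould standing rim down on the shelf, 68 mm across, 34 high; origin under its centre.
- loaf_tin: Dark open loaf tin on the shelf, 62 x 110 x 40 mm high; origin under its centre.
- cone_a: Steel cone mould standing point up on the bench beside the catch, 42 mm across, 67 high; origin under its centre.
- cone_b: Another such cone, 42 mm across, 67 high; origin under its centre.
- cutter: Round steel cutter on the bench to the right of the catch, 68 mm across, 35 high; origin under its centre.
- press_mould: Dark wooden sweet mould lying on the bench left of the unit, 150 x 55 x 26 mm; origin under its centre.
- tart_tins: Stack of tart tins on the bench left of the unit, 68 mm across, 31 high; origin under its centre.
Mind the look-alikes: they are no part of the job. There is more than one size of the loaf_tin; the job needs the smallest.

How it is judged:
On the way, in this order (a step that is already met when the one before it is completed fails the run):
1. a finger presses the catch down while the shelf is still out (value of joint catch above 0.0065 m and contact force between the fingers and catch above 1 N and value of joint shelf below 0.012 m), for 0.05 s.
2. the bracket slides in over the tooth while a finger still holds the catch down (value of joint shelf between 0.016 and 0.04 m and contact force between the fingers and catch above 1 N).
At the end, for the whole second after the job is handed in: The shelf is within 4 mm of fully home, the catch is up again (within 2 mm), the three wares stand upright and at rest on the shelf, and the things on the bench are within 20 mm of where they stood (value of joint shelf above 0.096 m and value of joint catch below 0.002 m and angle between each of ring_mould, brioche_mould, loaf_tin's own z axis and vertical below 0.2 rad and height (world z) of ring_mould between 0.064 and 0.076 m and linear speed of each of ring_mould, brioche_mould, loaf_tin below 0.02 m/s and height (world z) of brioche_mould between 0.064 and 0.076 m and height (world z) of loaf_tin between 0.064 and 0.076 m and distance of each of cone_a, cone_b, cutter, press_mould, tart_tins from where it was at the start of the episode below 0.02 m); the robot touches nothing.
It fails at once if a ware on the shelf is lifted more than 15 mm, tipped over or knocked off the shelf (height (world z) of any of ring_mould, brioche_mould, loaf_tin above 0.085 m or height (world z) of any of ring_mould, brioche_mould, loaf_tin below 0.055 m or angle between any of ring_mould, brioche_mould, loaf_tin's own z axis and vertical above 0.4 rad).
It fails at once if a thing on the bench is lifted or pushed more than 20 mm, or tipped over (distance of any of cone_a, cone_b, cutter, press_mould, tart_tins from where it was at the start of the episode above 0.02 m or angle between any of cone_a, cone_b, cutter, press_mould, tart_tins's own z axis and vertical above 0.4 rad).
It fails at once if a ware is pushed along the shelf by the hand (contact force between any of the arm, the fingers and ring_mould above 2 N or contact force between any of the arm, the fingers and brioche_mould above 2 N or contact force between any of the arm, the fingers and loaf_tin above 2 N).
It also fails if it takes over 32 s, if anything falls off the work surface, if the arm or the gripper's body presses on something with over 40 N, if the wrist force passes 120 N, or if a joint passes its speed limit or range.

## Working session

There is one attempt and no reset: what is moved stays moved. The work goes in short steps, Python scripts to look and compute and a tool call to move; the robot and the scene stay as the last step left them, time stands still between calls to the robot, and variables do not carry over. Pictures are saved under pics/ and viewed, and the job is handed in when it is done.

Besides the shell and the picture viewer there is one more tool, called after "Call:" as name(argument=value, ...) on one line, values as JSON. drive_tool: Moves the arm, as the interface text tells. Its arguments: {"type":"object","properties":{"increments":{"type":"array","items":{"type":"array","items":{"type":"number"}}}},"required":["increments"]}

```bash
mkdir -p pics
cat > h.py <<'E'
import numpy as np,cv2
from bench import ctrl,camera
def save(c,n): cv2.imwrite(n,cv2.cvtColor(c["img"],cv2.COLOR_RGB2BGR))
def pts(c):
    d=c["depth"];v,u=np.mgrid[0:480,0:640]
    P=np.stack([(u-c["cx"])/c["fx"]*d,(v-c["cy"])/c["fy"]*d,d,np.ones_like(d)],-1)
    return P@c["world_from_camera"].T
E
python3 - <<'E'
from h import *
o=ctrl.get_obs();print(o)
for n in("scene","top"):
    c=camera(n);save(c,f"pics/{n}1.png");np.savez(f"{n}1.npz",**c)
    print(n,c["fx"],c["cx"],c["cy"],c["world_from_camera"].round(3).tolist())
E
```

```text
{'time_s': 0.0, 'q': array([ 1.09968659e+00,  1.81551322e-01,  1.60800343e+00, -6.61933416e-06,
        1.35379689e+00, -2.06312122e-01]), 'dq': array([ 3.35674894e-04, -7.40974558e-05,  8.61401012e-04, -3.93353795e-06,
        8.03749289e-04, -2.37773918e-04]), 'joint_efforts': array([-1.57850402e-03, -4.44868612e+01, -3.51333046e+01, -4.09917002e-04,
        9.05657391e-03,  1.88316767e-05]), 'eef_pos': array([0.15023079, 0.5544769 , 0.24138057]), 'eef_rot': array([ 0.70071355,  0.09275896,  0.70112251, -0.0939336 ]), 'wrist_force': array([ 0.58317386, -0.3254271 , -0.32038455]), 'torque': array([-0.02584199, -0.04418954,  0.02506272]), 'opening': 1.0014560224059759}
scene 543.7128978863949 319.7627090110117 234.6970979283874 [[0.724, 0.511, -0.464, 1.078], [0.69, -0.545, 0.476, -0.516], [-0.01, -0.665, -0.747, 0.91], [0.0, 0.0, 0.0, 1.0]]
top 450.24169932443016 323.6483947988439 243.0875331115999 [[0.001, -0.993, 0.122, 0.429], [-1.0, -0.001, 0.005, 0.008], [-0.005, -0.122, -0.993, 1.246], [0.0, 0.0, 0.0, 1.0]]
```

```bash
sleep 1
```

```text
(no output)
```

View pics/scene1.png

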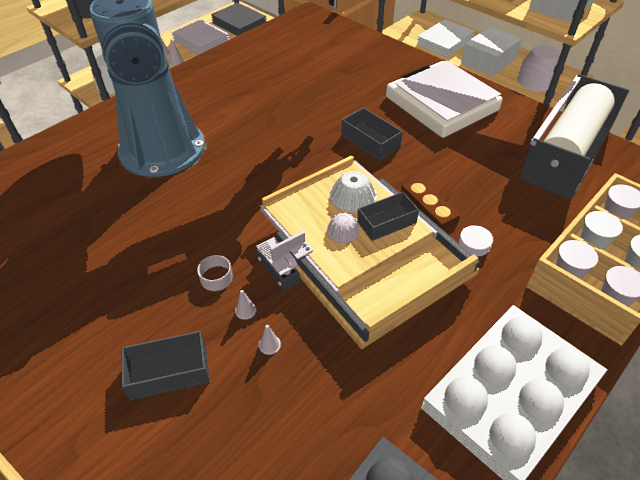

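View pics/top1.png

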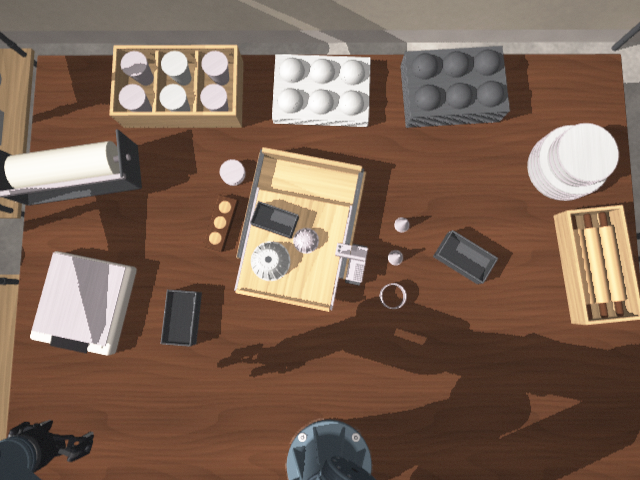

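The top view shows the unit at about (300,230), turned slightly. The catch and bracket are at (350,260), with the cones at (402,225) and (395,257) and the cutter at (393,295). Next I'll zoom in and fit the frame.

Run:
```python
from h import *
for n,(u0,u1,v0,v1) in {"top":(220,420,135,315),"scene":(190,490,140,360)}.items():
    c=dict(np.load(f"{n}1.npz"));im=c["img"][v0:v1,u0:u1]
    s=800//(u1-u0) if n=="top" else 2.6
    if n=="top": s=3.3
    cv2.imwrite(f"pics/{n}_z.png",cv2.cvtColor(cv2.resize(im,None,fx=s,fy=s,interpolation=cv2.INTER_CUBIC),cv2.COLOR_RGB2BGR))
c=dict(np.load("top1.npz"));P=pts(c)
# heights map
for name,lo,hi in(("shelf top",.066,.074),("runner",.063,.0695),("board",.036,.044)):
    pass
sub=P[135:315,220:420]
z=sub[...,2]
vis=np.clip(z/0.12*255,0,255).astype(np.uint8)
cv2.imwrite("pics/h.png",cv2.applyColorMap(cv2.resize(vis,None,fx=3.3,fy=3.3,interpolation=cv2.INTER_NEAREST),cv2.COLORMAP_JET))
```

```text
(no output)
```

View pics/top_z.png

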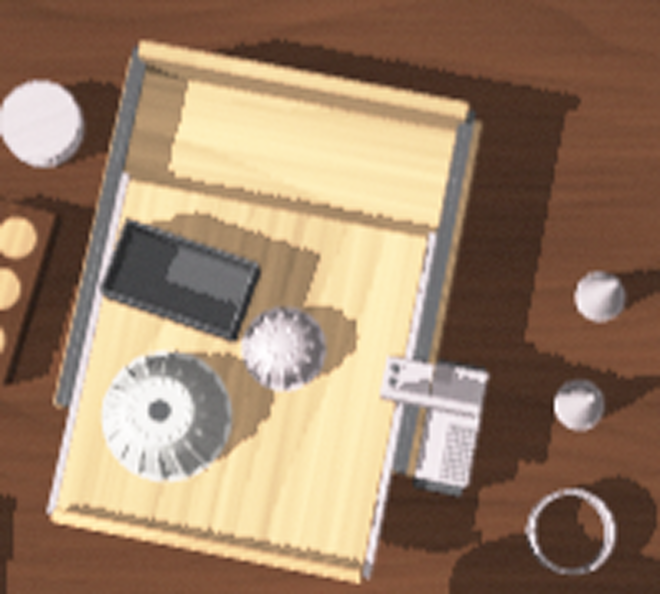

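View pics/scene_z.png

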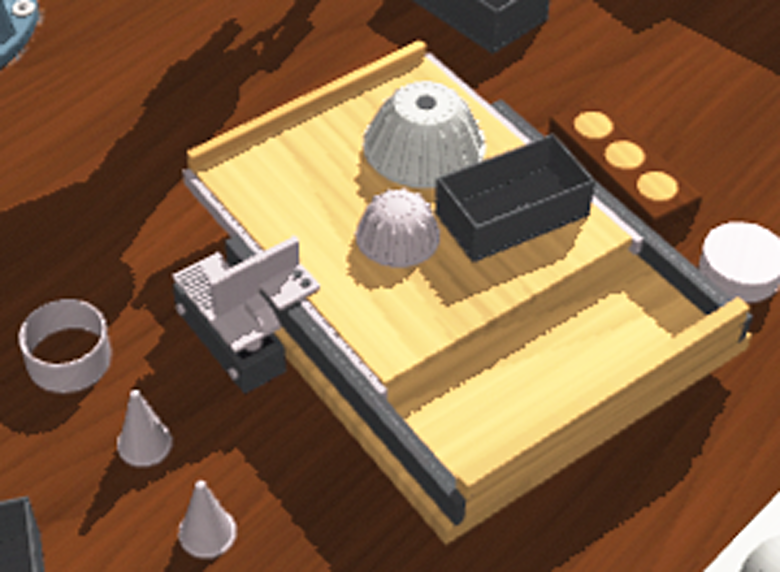

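View pics/h.png

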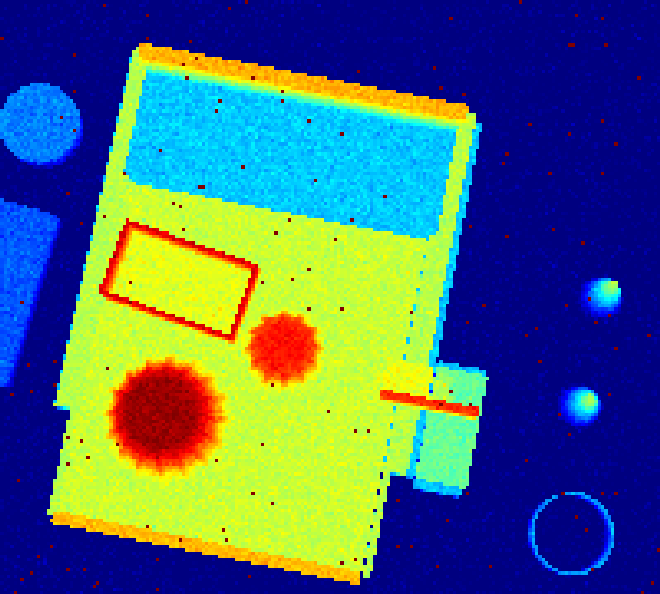

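Run:
```python
from h import *
c=dict(np.load("top1.npz"));P=pts(c)[...,:3]
M=np.zeros((480,640),bool);M[135:315,220:420]=1
def rect(poly,lo,hi,name):
    m=np.zeros((480,640),np.uint8);p=(np.array(poly)/3.3+[220,135]).astype(np.int32)
    cv2.fillPoly(m,[p],1)
    q=P[(m>0)&(P[...,2]>lo)&(P[...,2]<hi)]
    r=cv2.minAreaRect((q[:,:2]*1000).astype(np.float32));b=cv2.boxPoints(r)
    print(name,len(q),"z",np.median(q[:,2]).round(4),"c",np.round(r[0],1),"sz",np.round(r[1],1),"ang",round(r[2],2));print(b.round(1).tolist())
    return q
rect([(125,30),(490,90),(490,130),(125,75)],.078,.1,"rear")
rect([(40,500),(375,560),(375,590),(40,530)],.078,.1,"nosing")
rect([(370,380),(490,395),(490,425),(370,405)],.085,.12,"bracket")
rect([(410,400),(490,400),(490,500),(400,490)],.05,.062,"plate front")
rect([(438,360),(500,360),(490,500),(405,490)],.05,.062,"plate all")
rect([(380,220),(440,230),(500,100),(460,100)],.035,.046,"board R")
for n,po in(("cone_a",[(570,370),(620,370),(620,440),(540,440)]),("cone_b",[(560,260),(650,260),(650,330),(560,330)]),("cutter",[(510,470),(640,470),(640,590),(510,590)])):
    rect(po,.008,.09,n)
```

```text
rear 505 z 0.0837 c [797.   47.1] sz [269.2  14.1] ang 78.74
[[763.7999877929688, -83.5999984741211], [777.5999755859375, -86.30000305175781], [830.2000122070312, 177.6999969482422], [816.2999877929688, 180.5]]
nosing 372 z 0.0829 c [424.1 121.2] sz [243.8   9.6] ang 78.9
[[395.8999938964844, 2.5], [405.3999938964844, 0.6000000238418579], [452.29998779296875, 239.89999389648438], [442.8999938964844, 241.8000030517578]]
bracket 88 z 0.0999 c [535.4 -52.5] sz [75.9  6.2] ang 79.13
[[525.2000122070312, -89.0999984741211], [531.2999877929688, -90.30000305175781], [545.5999755859375, -15.800000190734863], [539.5, -14.600000381469727]]
plate front 345 z 0.0572 c [510.8 -64.6] sz [53.5 70.8] ang 78.7
[[470.79998779296875, -83.9000015258789], [540.2000122070312, -97.80000305175781], [550.7000122070312, -45.29999923706055], [481.29998779296875, -31.399999618530273]]
plate all 445 z 0.0571 c [520.  -72.4] sz [42.  92.1] ang 78.74
[[470.79998779296875, -84.0], [561.0999755859375, -102.0], [569.2999877929688, -60.79999923706055], [479.0, -42.79999923706055]]
board R 371 z 0.0389 c [731.9 -63. ] sz [ 44.9 110.9] ang 61.9
[[672.4000244140625, -56.70000076293945], [770.2999877929688, -109.0], [791.4000244140625, -69.30000305175781], [693.5999755859375, -17.100000381469727]]
cone_a 120 z 0.0292 c [ 540.5 -183. ] sz [30.6 30.5] ang 1.82
[[524.7999877929688, -168.3000030517578], [525.7000122070312, -198.6999969482422], [556.2999877929688, -197.8000030517578], [555.4000244140625, -167.3000030517578]]
cone_b 118 z 0.03 c [ 630.5 -198.6] sz [34.7 25. ] ang 34.11
[[609.0999755859375, -198.0], [623.0999755859375, -218.6999969482422], [651.7999877929688, -199.1999969482422], [637.7999877929688, -178.5]]
cutter 137 z 0.0304 c [ 435.  -171.2] sz [67.  66.4] ang 65.93
[[391.1000061035156, -188.3000030517578], [451.70001220703125, -215.3000030517578], [479.0, -154.1999969482422], [418.3999938964844, -127.0999984741211]]
```

```bash
cat >> h.py <<'E'
from scipy.spatial.transform import Rotation as R
O=np.array([.6562,.0750,0]);a=np.deg2rad(-11.2)
U=np.array([np.cos(a),np.sin(a),0]);V=np.array([-np.sin(a),np.cos(a),0])
Rt=np.stack([[0,0,-1.],V,U],1)
def unit(p): p=np.asarray(p)-O; return np.array([p@U,p@V,p[2]])*1000
def world(x,y,z): return O+U*x/1000+V*y/1000+np.array([0,0,z/1000])
def rep(goal=None):
    o=ctrl.get_obs();q=o["eef_rot"];Rc=R.from_quat([q[1],q[2],q[3],q[0]])
    print("t",round(o["time_s"],2),"unit",unit(o["eef_pos"]).round(1),"F",(np.array([U,V,[0,0,1]])@o["wrist_force"]).round(1),"op",round(o["opening"],2),"q",o["q"].round(2))
    print("rotvec to target deg (tool)",np.rad2deg((Rc.inv()*R.from_matrix(Rt)).as_rotvec()).round(2))
    if goal is not None: print("move in final tool axes mm",(Rt.T@(world(*goal)-o["eef_pos"])*1000).round(1), "in current axes",(Rc.inv().apply(world(*goal)-o["eef_pos"])*1000).round(1))
E
python3 -c "
from h import *
rep((-128,-182,140))"
```

```text
t 0.1 unit [-589.4  372.1  241.5] F [ 1.1 -0.3 -0.2] op 1.0 q [ 1.1   0.18  1.61 -0.    1.35 -0.21]
rotvec to target deg (tool) [-3.97 -0.02  0.09]
move in final tool axes mm [ 101.5 -554.1  461.4] in current axes [ 102.1 -520.7  498.8]
```

Call:
drive_tool(increments=[[0,0,0,-4,0,0,-1],[0,-0.035,0.029,0,0,0,-1],[0,-0.035,0.029,0,0,0,-1],[0,-0.035,0.029,0,0,0,-1],[0,-0.035,0.029,0,0,0,-1],[0,-0.035,0.029,0,0,0,-1],[0,-0.035,0.029,0,0,0,-1],[0,-0.035,0.029,0,0,0,-1],[0,-0.035,0.029,0,0,0,-1],[0,-0.035,0.029,0,0,0,-1]])

```text
time_s: 1.35
eef_pos: [0.3458, 0.194, 0.2422]
eef_rot: [0.704, 0.069, 0.704, -0.069]
wrist_force: [0.6, 0.5, 0.3]
opening: -0.004
```

Call:
drive_tool(increments=[[0,-0.035,0.029,0,0,0,-1],[0,-0.035,0.029,0,0,0,-1],[0,-0.035,0.029,0,0,0,-1],[0,-0.035,0.029,0,0,0,-1],[0,-0.035,0.029,0,0,0,-1],[0,-0.03,0.025,0,0,0,-1],[0,0,0,0,0,0,-1]])

```text
time_s: 2.22
eef_pos: [0.4731, -0.0407, 0.2418]
eef_rot: [0.703, 0.07, 0.704, -0.07]
wrist_force: [0.2, 1.2, 0.2]
opening: -0.002
```

```bash
python3 -c "
from h import *
rep((-128,-182,140))"
```

```text
t 2.23 unit [-157.1 -149.1  241.8] F [-0.1  1.2  0.2] op -0.0 q [-0.34 -0.05  1.85 -0.    1.34 -1.71]
rotvec to target deg (tool) [-0.16 -0.04  0.01]
move in final tool axes mm [101.8 -32.9  29.1] in current axes [101.8 -32.8  29.3]
```

Call:
drive_tool(increments=[[0.02,-0.017,0.014,0,0,0,-1],[0.03,-0.016,0.014,0,0,0,-1],[0.04,0,0,0,0,0,-1],[0.01,0,0,0,0,0,-1],[0,0,0,0,0,0,-1]])

```text
time_s: 2.85
eef_pos: [0.4932, -0.0756, 0.1422]
eef_rot: [0.703, 0.069, 0.704, -0.068]
wrist_force: [0.3, 0.2, 0.9]
opening: 0.002
```

Run:
```python
from h import *
rep((-128,-182,69+11))
for n,(u0,u1,v0,v1) in {"scene":(190,390,160,310),"top":(320,420,200,310)}.items():
    c=camera(n);np.savez(n+"2.npz",**c);im=c["img"][v0:v1,u0:u1]
    cv2.imwrite(f"pics/{n}2.png",cv2.cvtColor(cv2.resize(im,None,fx=3.5,fy=3.5,interpolation=cv2.INTER_CUBIC),cv2.COLOR_RGB2BGR))
save(camera("wrist"),"pics/w2.png")
```

```text
t 2.85 unit [-130.7 -179.4  142.2] F [0.2 0.3 0.9] op 0.0 q [-0.39  0.13  1.88  0.    1.13 -1.77]
rotvec to target deg (tool) [ 0.07 -0.08 -0.02]
move in final tool axes mm [62.2 -2.6  2.7] in current axes [62.2 -2.6  2.8]
```

View pics/scene2.png

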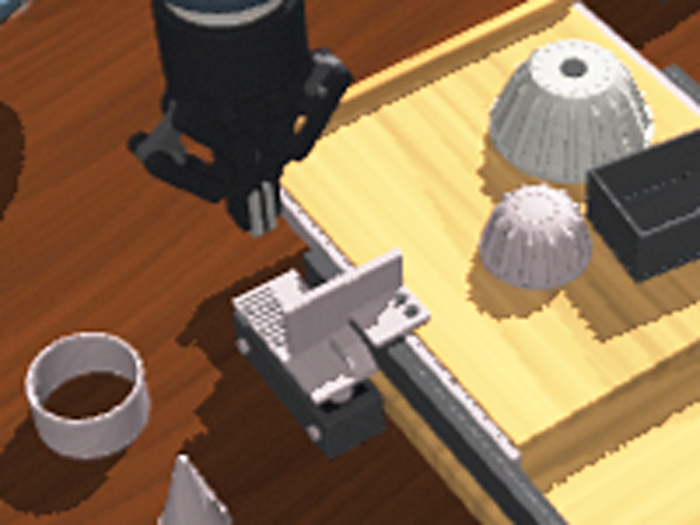

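View pics/w2.png

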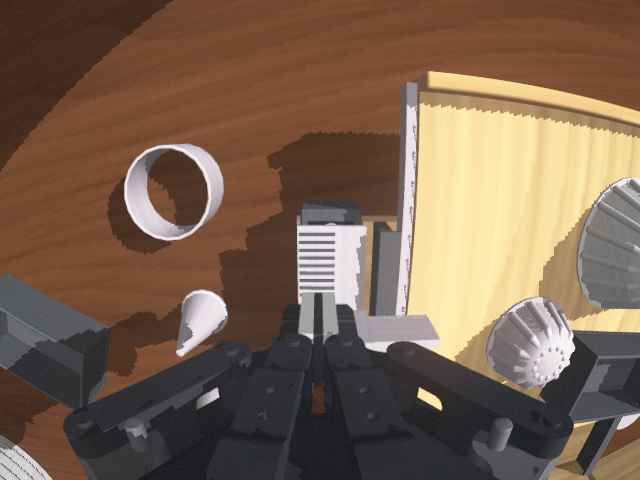

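The scene view shows the shut fingertips at crop (260,215), behind and above the ribbed plate (265,310) and on the robot's side of the bracket. In the wrist view, the fingertips are over the plate (columns 297–367). Before going down, I'll check the frame from the scene camera as a second view.

Run:
```python
from h import *
c=dict(np.load("scene2.npz"));P=pts(c)[...,:3].reshape(-1,3)
c1=dict(np.load("top1.npz"));P1=pts(c1)[...,:3].reshape(-1,3)
for Q,n in((P,"scene"),(P1,"top")):
    u=np.stack([(Q-O)@U,(Q-O)@V,Q[:,2]],1)*1000
    s=lambda m:np.percentile(u[m],[1,50,99],axis=0).round(1).tolist()
    x,y,z=u.T
    print(n,"plate",s((x>-165)&(x<-104)&(y<-140)&(y>-205)&(z>53)&(z<63)))
    print(n,"bracket",s((x>-115)&(x<-80)&(y<-100)&(y>-205)&(z>78)&(z<110)))
    print(n,"outer",s((x>-165)&(x<-50)&(y<-140)&(y>-205)&(z>44)&(z<55)))
    print(n,"wares",s((x>-200)&(x<60)&(y<-0)&(y>-100)&(z>80)&(z<120)))
    print(n,"wares low",s((x>-200)&(x<60)&(y<-30)&(y>-100)&(z>76)&(z<120)))
```

```text
scene plate [[-149.8, -192.9, 54.0], [-134.2, -178.0, 58.7], [-105.6, -142.7, 62.8]]
scene bracket [[-94.8, -188.6, 78.5], [-89.5, -151.8, 94.3], [-86.5, -111.8, 104.9]]
scene outer [[-146.4, -191.8, 44.2], [-69.1, -143.6, 50.1], [-52.0, -141.7, 54.8]]
scene wares [[-91.8, -58.0, 80.4], [-61.2, -36.4, 99.4], [-41.6, -5.5, 107.5]]
scene wares low [[-92.6, -59.7, 76.3], [-61.3, -44.9, 95.7], [-40.6, -30.3, 107.5]]
top plate [[-150.6, -191.6, 53.5], [-128.5, -170.7, 57.5], [-104.6, -150.3, 62.7]]
top bracket [[-96.7, -185.9, 78.4], [-94.4, -147.6, 99.8], [-82.9, -111.0, 106.2]]
top outer [[-148.8, -191.2, 50.0], [-108.9, -176.8, 53.9], [-60.2, -153.1, 54.9]]
top wares [[-100.1, -55.7, 81.1], [-74.4, -29.6, 100.0], [-44.7, -2.6, 107.3]]
top wares low [[-100.4, -56.8, 76.4], [-74.8, -41.6, 99.4], [-44.7, -30.2, 106.9]]
```

Call:
drive_tool(increments=[[0.03,-0.003,0.003,0,0,0,-1],[0.025,0,0,0,0,0,-1],[0.005,0,0,0,0,0,-1],[0,0,0,0,0,0,-1]])

```text
time_s: 3.5
eef_pos: [0.4966, -0.0802, 0.0833]
eef_rot: [0.704, 0.069, 0.703, -0.069]
wrist_force: [0.3, -0.1, 0.4]
opening: -0.001
```

```bash
python3 -c "
from h import *
rep((-128,-182,69))"
```

```text
t 3.5 unit [-126.4 -183.2   83.3] F [ 0.3 -0.   0.4] op -0.0 q [-0.4   0.23  1.91  0.    1.   -1.77]
rotvec to target deg (tool) [0.04 0.07 0.01]
move in final tool axes mm [14.3  1.2 -1.6] in current axes [14.3  1.2 -1.6]
```

Call:
drive_tool(increments=[[0.01,0.001,-0.002,0,0,0,-1],[0.003,0,0,0,0,0,-1],[0.002,0,0,0,0,0,-1],[0,0,0,0,0,0,-1]])

```text
time_s: 4.0
eef_pos: [0.4941, -0.0785, 0.0675]
eef_rot: [0.704, 0.069, 0.704, -0.069]
wrist_force: [-3.0, 2.4, 4.6]
opening: 0.003
```

Call:
drive_tool(increments=[[0.002,0,0,0,0,0,-1],[0,0,0,0,0,0,-1]])

```text
time_s: 4.25
eef_pos: [0.4942, -0.0786, 0.0656]
eef_rot: [0.704, 0.069, 0.704, -0.069]
wrist_force: [-2.4, 0.8, 6.6]
opening: 0.003
```

Call:
drive_tool(increments=[[0.002,0,0,0,0,0,-1],[0,0,0,0,0,0,-1]])

```text
time_s: 4.5
eef_pos: [0.4941, -0.0786, 0.0636]
eef_rot: [0.704, 0.069, 0.704, -0.069]
wrist_force: [-3.1, 2.1, 6.5]
opening: 0.006
```

Call:
drive_tool(increments=[[0.002,0,0,0,0,0,-1],[0.0025,0,0,0,0,0,-1],[0,0,0,0,0,0,-1]])

```text
time_s: 4.88
eef_pos: [0.4942, -0.0786, 0.0593]
eef_rot: [0.704, 0.069, 0.704, -0.069]
wrist_force: [-3.9, 2.4, 9.4]
opening: 0.005
```

Run:
```python
from h import *
rep((-128,-182,59))
c=camera("scene");np.savez("scene3.npz",**c);im=c["img"][160:310,190:390]
cv2.imwrite("pics/scene3.png",cv2.cvtColor(cv2.resize(im,None,fx=3.5,fy=3.5,interpolation=cv2.INTER_CUBIC),cv2.COLOR_RGB2BGR))
```

```text
t 4.88 unit [-129.1 -182.1   59.3] F [-4.3  1.6  9.4] op 0.0 q [-0.4   0.27  1.92 -0.    0.95 -1.77]
rotvec to target deg (tool) [ 0.04 -0.02 -0.  ]
move in final tool axes mm [0.3 0.1 1.1] in current axes [0.3 0.1 1.1]
```

View pics/scene3.png

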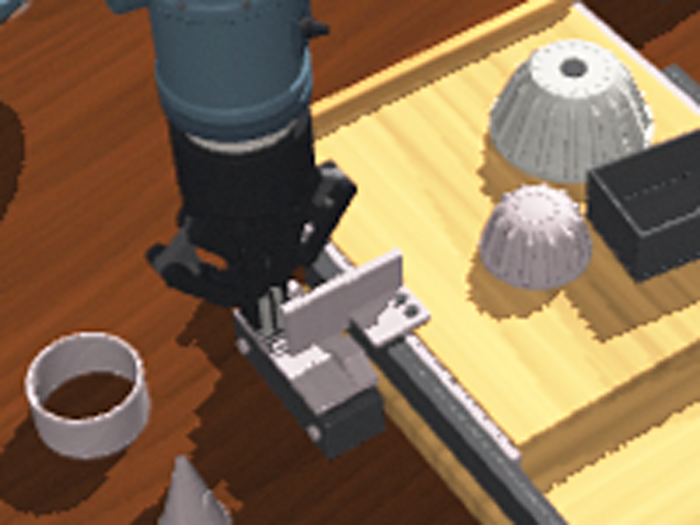

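Pressed about 9.7 mm (9.4 N), and the plate is visibly down with the bracket still in front of the tooth. Sliding forward now.

Call:
drive_tool(increments=[[0.0005,0,0.005,0,0,0,-1],[0,0,0.005,0,0,0,-1],[0,0,0.004,0,0,0,-1],[0,0,0.003,0,0,0,-1],[0,0,0.003,0,0,0,-1]])

```text
time_s: 5.55
eef_pos: [0.5128, -0.0822, 0.0585]
eef_rot: [0.703, 0.069, 0.705, -0.069]
wrist_force: [-6.7, 1.7, 9.5]
opening: 0.001
```

Call:
drive_tool(increments=[[0,0,0.003,0,0,0,-1],[0,0,0.003,0,0,0,-1],[0,0,0.003,0,0,0,-1],[0,0,0.003,0,0,0,-1]])

```text
time_s: 6.05
eef_pos: [0.5237, -0.0843, 0.0583]
eef_rot: [0.702, 0.069, 0.705, -0.068]
wrist_force: [-9.6, 1.2, 11.0]
opening: 0.005
```

Run:
```python
from h import *
rep((-128,-182,59))
c=camera("scene");np.savez("scene4.npz",**c);im=c["img"][160:310,190:390]
cv2.imwrite("pics/scene4.png",cv2.cvtColor(cv2.resize(im,None,fx=3.5,fy=3.5,interpolation=cv2.INTER_CUBIC),cv2.COLOR_RGB2BGR))
```

```text
t 6.05 unit [ -99.1 -182.    58.3] F [-9.7 -0.6 11. ] op 0.0 q [-0.38  0.33  1.84 -0.    0.97 -1.76]
rotvec to target deg (tool) [ 0.06 -0.28 -0.01]
move in final tool axes mm [ -0.7   0.  -28.9] in current axes [ -0.6   0.1 -29. ]
```

View pics/scene4.png

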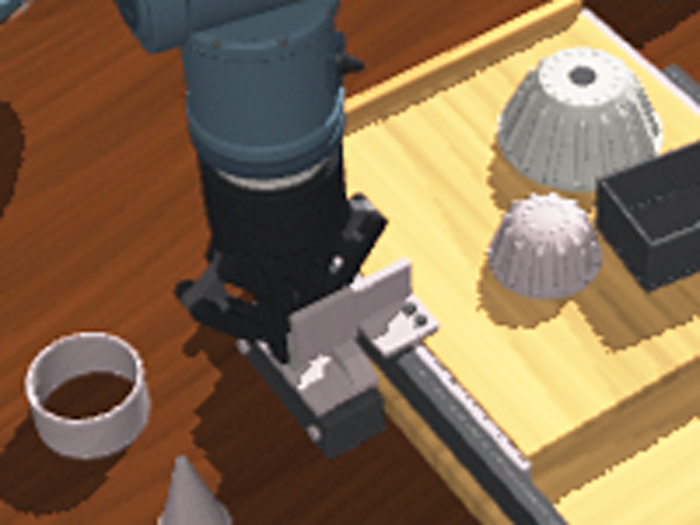

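Call:
drive_tool(increments=[[0,0,0.003,0,0,0,-1],[0,0,0.003,0,0,0,-1],[0,0,0.003,0,0,0,-1],[0,0,0.003,0,0,0,-1],[0,0,0.003,0,0,0,-1],[0,0,0.003,0,0,0,-1]])

```text
time_s: 6.85
eef_pos: [0.5413, -0.0877, 0.0582]
eef_rot: [0.702, 0.069, 0.706, -0.068]
wrist_force: [-10.1, 1.5, 10.4]
opening: -0.002
```

Run:
```python
from h import *
rep((-11,-182,58))
c=camera("scene");im=c["img"][160:310,190:390]
cv2.imwrite("pics/scene5.png",cv2.cvtColor(cv2.resize(im,None,fx=3.5,fy=3.5,interpolation=cv2.INTER_CUBIC),cv2.COLOR_RGB2BGR))
```

```text
t 6.85 unit [ -81.1 -182.    58.2] F [-10.2  -0.5  10.4] op -0.0 q [-0.38  0.37  1.79 -0.    0.99 -1.75]
rotvec to target deg (tool) [ 0.06 -0.29 -0.01]
move in final tool axes mm [ 0.2 -0.  70.1] in current axes [-0.2 -0.1 70.1]
```

View pics/scene5.png

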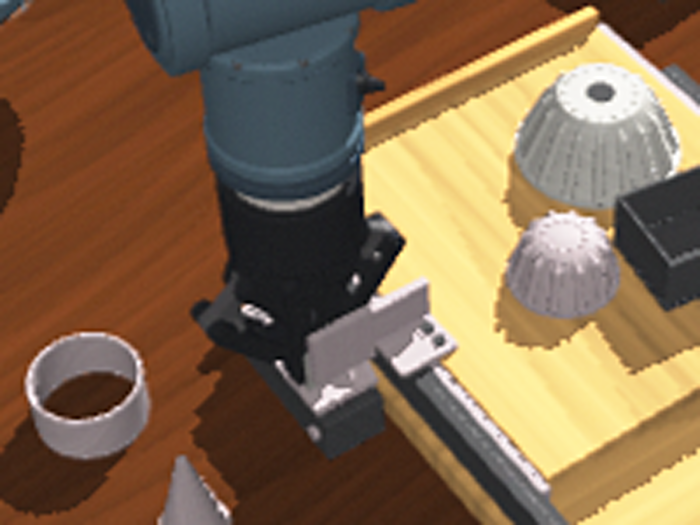

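Call:
drive_tool(increments=[[0,0,0.004,0,0,0,-1],[0,0,0.005,0,0,0,-1],[0,0,0.005,0,0,0,-1],[0,0,0.005,0,0,0,-1],[0,0,0.005,0,0,0,-1],[0,0,0.005,0,0,0,-1],[0,0,0.005,0,0,0,-1],[0,0,0.005,0,0,0,-1],[0,0,0.005,0,0,0,-1]])

```text
time_s: 8.02
eef_pos: [0.5864, -0.0968, 0.058]
eef_rot: [0.704, 0.069, 0.704, -0.069]
wrist_force: [-3.0, 0.6, 1.3]
opening: 0.001
```

Run:
```python
from h import *
rep((-11,-182,58))
c=camera("scene");im=c["img"][140:320,190:430]
cv2.imwrite("pics/scene6.png",cv2.cvtColor(cv2.resize(im,None,fx=3.3,fy=3.3,interpolation=cv2.INTER_CUBIC),cv2.COLOR_RGB2BGR))
```

```text
t 8.03 unit [ -35.1 -182.1   58. ] F [-3.1 -0.   1.3] op 0.0 q [-0.36  0.45  1.68 -0.    1.02 -1.74]
rotvec to target deg (tool) [ 0.03 -0.04 -0.  ]
move in final tool axes mm [ 0.   0.1 24.1] in current axes [ 0.   0.1 24.1]
```

View pics/scene6.png

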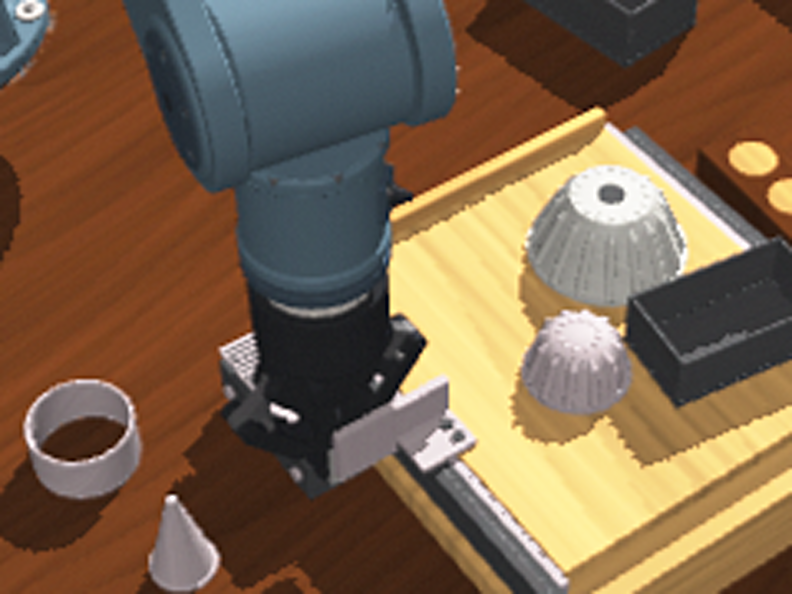

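The shelf is about 76 mm in and the finger is off the plate's end, leaving only the 3 N of slide friction. I'll push on to the stop.

Call:
drive_tool(increments=[[0,0,0.005,0,0,0,-1],[0,0,0.004,0,0,0,-1],[0,0,0.004,0,0,0,-1],[0,0,0.003,0,0,0,-1],[0,0,0.002,0,0,0,-1],[0,0,0.002,0,0,0,-1]])

```text
time_s: 8.82
eef_pos: [0.606, -0.1007, 0.0582]
eef_rot: [0.704, 0.069, 0.704, -0.069]
wrist_force: [-2.4, 0.5, -1.8]
opening: 0.0
```

Call:
drive_tool(increments=[[0,0,0.002,0,0,0,-1],[0,0,0.001,0,0,0,-1],[0,0,0,0,0,0,-1]])

```text
time_s: 9.2
eef_pos: [0.6092, -0.1014, 0.0584]
eef_rot: [0.704, 0.069, 0.704, -0.069]
wrist_force: [-2.0, 0.8, -0.9]
opening: 0.001
```

```bash
python3 -c "
from h import *
rep((-11,-182,58))"
```

```text
t 9.2 unit [ -11.8 -182.1   58.4] F [-2.2  0.4 -0.9] op 0.0 q [-0.36  0.49  1.61  0.    1.04 -1.73]
rotvec to target deg (tool) [0.02 0.03 0.  ]
move in final tool axes mm [0.4 0.1 0.8] in current axes [0.4 0.1 0.8]
```

Call:
drive_tool(increments=[[0,0,0.001,0,0,0,-1],[0,0,0.001,0,0,0,-1],[0,0,0,0,0,0,-1]])

```text
time_s: 9.57
eef_pos: [0.6098, -0.1014, 0.0582]
eef_rot: [0.703, 0.069, 0.705, -0.069]
wrist_force: [-7.5, 1.3, 3.2]
opening: 0.002
```

Call:
drive_tool(increments=[[0,0,0.001,0,0,0,-1],[0,0,0.001,0,0,0,-1],[0,0,0,0,0,0,-1]])

```text
time_s: 9.95
eef_pos: [0.6098, -0.101, 0.0575]
eef_rot: [0.701, 0.069, 0.706, -0.068]
wrist_force: [-13.7, 3.1, 5.4]
opening: 0.001
```

The position has stopped changing while the force has risen to 14 N, so the shelf is at its rear stop. I'll back off and lift.

Call:
drive_tool(increments=[[0,0,-0.006,0,0,0,-1],[0,0,-0.006,0,0,0,-1],[-0.01,0,0,0,0,0,-1],[-0.03,0,0,0,0,0,-1],[-0.04,0,0,0,0,0,-1],[-0.05,0,0,0,0,0,-1],[-0.05,0,0,0,0,0,-1],[-0.01,0,-0.04,0,0,0,-1],[0,0,-0.05,0,0,0,-1],[0,0,-0.05,0,0,0,-1]])

```text
time_s: 11.2
eef_pos: [0.4631, -0.0726, 0.2496]
eef_rot: [0.705, 0.069, 0.703, -0.069]
wrist_force: [-0.3, 0.1, 0.7]
opening: -0.003
```

Call:
drive_tool(increments=[[0,0,-0.04,0,0,0,-1],[0,0,0,0,0,0,-1],[0,0,0,0,0,0,-1]])

```text
time_s: 11.58
eef_pos: [0.4257, -0.0653, 0.2496]
eef_rot: [0.705, 0.069, 0.703, -0.069]
wrist_force: [-0.2, 0.6, -0.3]
opening: 0.0
```

Run:
```python
from h import *
rep()
for n,(u0,u1,v0,v1) in {"scene":(190,490,140,360),"top":(220,440,135,315)}.items():
    c=camera(n);np.savez(n+"9.npz",**c);im=c["img"][v0:v1,u0:u1]
    cv2.imwrite(f"pics/{n}9.png",cv2.cvtColor(cv2.resize(im,None,fx=2.6,fy=2.6,interpolation=cv2.INTER_CUBIC),cv2.COLOR_RGB2BGR))
    P=pts(c)[...,:3].reshape(-1,3);u=np.stack([(P-O)@U,(P-O)@V,P[:,2]],1)*1000;x,y,z=u.T
    s=lambda m:np.percentile(u[m],[1,50,99],axis=0).round(1).tolist()
    print(n,"bracket",s((x>-15)&(x<25)&(y<-110)&(y>-205)&(z>90)&(z<110)))
    print(n,"plate",s((x>-150)&(x<-95)&(y<-168)&(y>-188)&(z>43)&(z<80)))
    print(n,"nosing",s((x>-150)&(x<-125)&(y<60)&(y>-60)&(z>79)&(z<90)))
    for k,p in(("cone_a",(540.5,-183)),("cone_b",(630.5,-198.6)),("cutter",(435,-171.2))):
        q=P[(np.hypot(P[:,0]*1000-p[0],P[:,1]*1000-p[1])<50)&(P[:,2]>.012)&(P[:,2]<.09)]
        r=cv2.minAreaRect((q[:,:2]*1000).astype(np.float32));print(k,np.round(r[0],1))
```

```text
t 11.57 unit [-198.9 -182.5  249.6] F [-0.3  0.6 -0.3] op 0.0 q [-0.43 -0.17  1.94  0.    1.36 -1.81]
rotvec to target deg (tool) [0.01 0.19 0.04]
scene bracket [[0.6, -188.6, 90.4], [6.6, -152.7, 99.9], [9.1, -112.0, 105.0]]
scene plate [[-148.5, -187.7, 55.2], [-122.6, -178.1, 59.0], [-95.6, -168.3, 63.0]]
scene nosing [[-143.5, -58.8, 79.2], [-135.9, -0.1, 84.0], [-131.7, 58.2, 87.7]]
cone_a [ 547.8 -188.9]
cone_b [ 639.7 -207.8]
cutter [ 437.  -172.4]
top bracket [[-0.4, -186.7, 90.4], [2.1, -148.4, 100.0], [6.2, -110.8, 105.8]]
top plate [[-111.6, -187.7, 53.3], [-99.5, -181.8, 56.7], [-95.2, -169.3, 60.9]]
top nosing [[-144.9, -58.9, 79.1], [-140.1, -0.4, 83.2], [-135.1, 59.0, 87.1]]
cone_a [ 540.2 -182.2]
cone_b [ 630.6 -199.3]
cutter [0. 0.]
```

View pics/scene9.png

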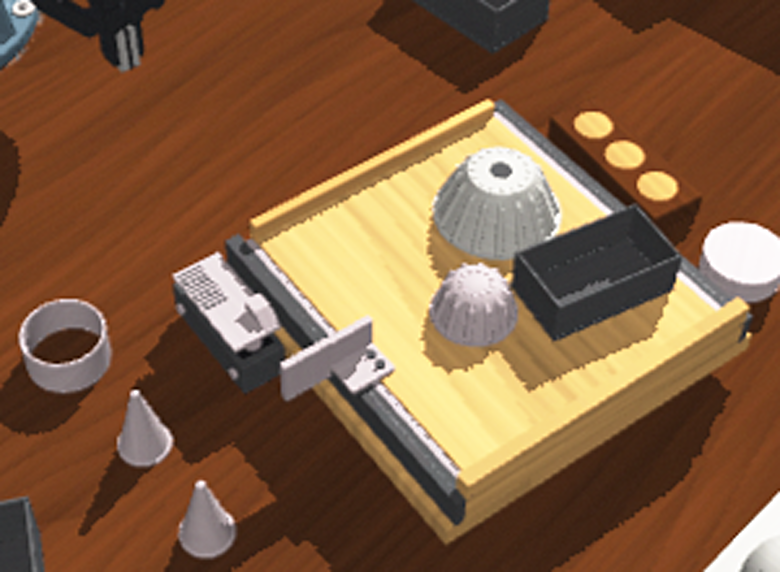

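View pics/top9.png

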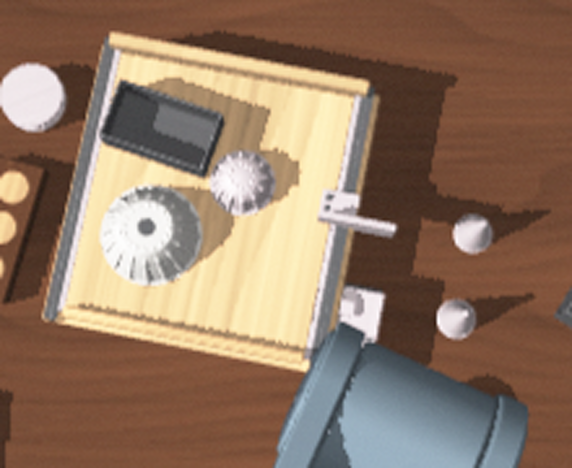

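The scene view shows the shelf against the rear wall, the catch plate up with its tooth free at (262,310), and the bracket past it at (330,360). All three wares are standing, and the cones and cutter haven't moved. Handing in.

```bash
python3 -c "
from bench import hand_in
print(hand_in())"
```

```text
the job is handed in; nothing more can be done
None
```

The shelf is fully home with the catch sprung up again, and I handed the job in at about 11.7 s. I pressed the catch down about 10 mm with the shut fingertips and held it at about 10 N. The bracket then slid in over the tooth, past the catch and on to the rear stop. After that I backed the hand off, lifted it clear and withdrew.

**Checks that passed**
- **Shelf:** at the stop the push force rose to 14 N with no further movement.
- **Bracket:** the top view puts its plate centre at x ≈ +2 mm, where about +3 mm is expected when home.
- **Catch:** the plate reads about 57–59 mm high, against 58 mm when up.
- **Wares:** all three stand upright on the shelf.
- **Cones:** both are within 1 mm of where they stood, by the top camera.

**Checks that disagreed or were not made**
- **Bracket travel:** it measured 96–96.5 mm, not 100 mm. I take this to mean the shelf started about 3 mm in, since the push ended firmly at the stop.
- **Scene camera offsets:** the scene camera saw the bracket 4–5 mm farther in than the top camera did, both before and after the push. It also put the cones 9–13 mm off, probably because it sees only one side of them.
- **Cutter:** the arm hid it from the top camera at the end. The scene camera put it within about 3 mm of its start.
- **Press mould and tart tins:** I checked these only by eye; they look unmoved.

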